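# Set and lock the throwing gauge to the sample jar

### The arm

A 6-joint arm with a two-finger parallel gripper is mounted at the origin on the work surface. World frame = base frame: x ahead of the robot, y to its left, z up, the work surface at z = 0. Lengths are in m, angles in degrees, forces in N, time in s.
With the tool pointing down it reaches from about 0.4 to 0.825 m from the base axis. Payload 7 kg.
Tool frame: the origin (TCP) lies between the finger pads; the fingertips stand 11 mm ahead of it and the grasp point (between the pads) lies 8 mm behind it; z points along the fingers, y is the direction in which the jaws open and shut (so a half turn about z gives the same grasp; the last joint's range is limited). The gripper opens to 88 mm and grips with 3 to 60 N. Pads are 19 mm wide; open, the fingers measure 130 mm over their backs; the gripper's body (78 mm by 193 mm) begins 47 mm behind the grasp point.
Start: joints at [88.757, 20.546, 0.682, 0, -70.136, -16.507], TCP at [0.206, 0.643, 0.238] pointing down, gripper open.
Joint ranges: [-176.03, 176.03], [-82.01, 121.73], [-58.28, 71.71], [-173.87, 95.51], [-174.79, -0.11], [-173.66, 173.66]. Speed limits (degrees/s): [136.94, 136.94, 172.46, 180, 180, 180].

### API

Orientations are given as [roll, pitch, yaw] about the fixed x, y, z axes, in that order (R = Rz(yaw) Ry(pitch) Rx(roll)).
In Python, from plant import r gives the robot as it stands.
- The arm moves only by the shell command python3 -m inch 'ROWS' [OPENING] [FORCE]. ROWS is JSON, a list of rows, each an object of numbers: "x", "y", "z": the shift along the tool's x, y, z as a fraction of full scale; "yaw": the turn about the tool's z as a fraction of full scale. In form: [{"x": .., "y": .., "z": .., "yaw": ..}, ...]. A call has 1 to 5 rows; each row shifts and turns the pose as measured when the row begins, along the tool's axes as they then stand; what a row does not reach is not made up. Full scale, the value 1, is 0.025 m for a shift and 4 degrees for a turn. A row lasts 1/12 s, in which the tool goes at most 41.7 mm and 7.16 degrees, less where a joint would pass 70% of its speed; a pose out of reach is approached as far as the arm can. A call with a number of a shift or a turn outside -1 to 1 is refused whole. A call with a gripper value outside its range is refused whole. OPENING is the opening, from -1 (shut) to 1 (fully open), set as the call begins (- or left out, the last holds). The fingers move at their own pace and stop on an object; FORCE is the grip in N (left out, the last holds). Time passes only in rows, so rows that do not move let the fingers close. It gives the time, the measured TCP pose, the force and the opening at its end, in the units of the state.
- r.get_state(): the state, without advancing time (a new reading comes with each control period).
- r.capture(name): name is "scene" or "side" or "wrist"; returns (picture, depth): 480x640x3 uint8, red, green, blue; 480x640 float32, m along the optical axis (not along the pixel's ray), 0 where there is no reading.
- r.camera_info(name): a dict with "mtx" (3x3 intrinsics, pixels), "pose" (4x4, takes a point from camera to world coordinates). Camera axes: x right, y down, z forward; pixel columns grow to the right and rows downward; lengths in m; the calibration is good to about 2 mm. A picture is of the moment at which its call begins: read the wrist's pose just before it. camera_info takes no time and is no camera call; for the wrist camera it gives the pose at the moment of the call.
- r.close_job(): hands the job in, once; it reports no verdict.
The state is a dict: "time_s": time; "joints": joint angles; "qd": joint speeds; "joint_torque": joint torques, N m; "tcp_pos": TCP position; "eef_rot": TCP orientation; "contact_force": force on the tool from outside, world axes, zero at the start; "moment": the same for the moment, N m; "gripper_width": finger opening in m.
Only numpy, scipy, OpenCV 4.12 (cv2) and the standard library are available. Lean on these libraries where they do the work, as an engineer would, in place of code of your own. Each camera call takes 0.05 s, during which the arm holds its last target. There are 200 camera calls.

### The job

Set the throwing gauge to the sample jar: slide its pointer rod in until the rubber tip just rests against the jar's wall, with a light touch that neither dents nor shifts the jar. Then flip the red cam lever all the way over centre, without forcing it, so that it lies shut and locks the rod with the tip still touching, and let go of everything.

Things in the scene. Friction and masses are not known exactly. Their poses are not given: they have to be found in the camera images.
- gauge: Throwing gauge, fixed firm: blue cast foot 124 mm across, post, aluminium clamp head (44 mm cube, ears 17 mm further out on its +x side) guiding a level pointer rod 140 mm above the table. Origin: centre of the foot's underside, under the head. z up; the rod runs along y: knob on the +y side, tip and jar on the -y side. The cam lever stands on the +x side of the head and shuts towards -x.
- pointer_rod (a joint): How far the pointer rod (steel, 10 mm thick) has been slid in towards the jar, in m: 0 fully drawn back, 0.1 fully in, growing along the gauge's -y axis. While the lever is open the rod slides with about 2 N of drag and stays where it is left; with the lever shut it is clamped.
- knob_centre (a point): Centre of the black knob on the rear end of the pointer rod: a cylinder 26 mm across and 32 mm long on the rod's axis (its end face lies 16 mm behind this point), 140 mm above the table. To be pushed or gripped.
- pointer_tip: Black rubber tip on the front end of the rod, 14 mm thick. It is springy: it gives about 1 mm for every 3 N along the rod. Frame parallel to the gauge's (its origin is not on the tip: use tip_end).
- tip_end (a point): Foremost point of the rubber tip, on the rod's axis, 301 mm ahead of the knob's centre. This is the point that comes to touch the jar.
- lever_angle (a joint): Red cam lever, rad: 0 open (upright, leaning 0.26 rad towards the gauge's +x), 1.85 shut (level over the head, end towards -x). It turns freely up to about 0.3, then a spring load grows to about 0.5 N m around 0.9 and fades to nothing at dead centre, 1.6; past that it snaps by itself onto its hard stop at 1.85 and stays. Let go under load before dead centre, it swings back.
- lever_hinge (a point): Centre of the lever's hinge, whose axis is parallel to the rod (gauge y): 27 mm to the gauge's +x from the rod's axis, 182 mm above the table.
- lever_end (a point): Middle of the red lever's outer end, 88 mm from the hinge. The lever is a flat arm 8 mm thick, its outer part 20 mm wide. It can be pushed over with closed fingertips on the flat face away from the side it shuts to (its +x face while open, its upper face when shut; this face lies 5 mm off the line from the hinge).
- cam_lever: The red cam lever; origin on the hinge, z along the arm to its end.
- banding_wheel: Grey cast-iron banding wheel, 200 mm across and 60 mm high, standing firm; origin under its centre. The sample jar stands on it.
- sample_jar: Sample jar, hand-built of leather-hard grey clay, open, about 120 mm across, 140 mm high, 1.0 to 1.5 kg, loose on the banding wheel. It is lumpy, not round: at the tip's height its wall stands anywhere from 52 to 68 mm from its middle, depending on the side, so where the tip meets it must be felt. More than about 6 N from the tip dents or shoves it. Origin: centre of its underside.
- jar_centre (a point): Middle of the sample jar, 70 mm above its underside.
- sponge: Bystander: yellow sponge, 88 mm across, 31 mm high; origin under its centre.
- brush: Bystander: brush, 190 mm long, lying on the table; origin at its middle.
- wood_knife: Bystander: wooden modelling knife, 185 mm long, 8 mm thick, lying on the table; origin near its middle.
- bowl: Bystander: terracotta-coloured bowl, 110 mm across, 50 mm high; origin under its centre.
- mug: Bystander: grey clay mug, 80 mm across, 90 mm high; origin under its centre.
- glaze_jar: Bystander: white jar with a green label, 64 mm across, 75 mm high; origin under its centre.

How it is judged:
By the outcome, as a careful person would: the job done as asked, in the order asked, and still so for the second after the job is handed in, with the robot touching nothing.
It also fails if it takes over 61 s, if anything falls off the work surface, if the arm or the gripper's body presses on something with over 40 N, if the wrist force passes 120 N, or if a joint passes its speed limit or range.

## Working session

There is one attempt and no reset: what is moved stays moved. The work goes in short steps, Python scripts to look and compute and a shell command to move; the robot and the scene stay as the last step left them, time stands still between calls to the robot, and variables do not carry over. Pictures are saved under pics/ and viewed, about 8 in all and at most 12, crops included, and the job is handed in when it is done.

```bash
mkdir -p pics; ls
python3 - <<'E'
from plant import r
import cv2,numpy as np
s=r.get_state()
print({k:np.round(v,3).tolist() for k,v in s.items()})
ims=[]
for n in("scene","side"):
    im,d=r.capture(n);i=r.camera_info(n);print(n,np.round(i["mtx"],1).tolist(),np.round(i["pose"],3).tolist())
    np.savez(f"{n}0.npz",im=im,d=d,K=i["mtx"],T=i["pose"]);cv2.imwrite(f"pics/{n}0.png",im[...,::-1])
E
```

```text
pics
{'time_s': 0.0, 'joints': [88.756, 20.591, 0.632, -0.021, -70.135, -16.507], 'qd': [0.019, -0.042, 0.122, 0.079, -0.013, -0.066], 'joint_torque': [-0.001, -58.271, 29.305, 6.997, 0.007, -0.0], 'tcp_pos': [0.206, 0.642, 0.237], 'eef_rot': [179.904, -0.008, -17.759], 'contact_force': [-0.127, -0.297, -0.183], 'moment': [-0.01, -0.005, 0.018], 'gripper_width': 0.087}
scene [[624.8, 0.0, 324.3], [0.0, 624.8, 245.7], [0.0, 0.0, 1.0]] [[-0.405, 0.691, -0.599, 1.364], [0.914, 0.301, -0.27, 0.441], [-0.006, -0.657, -0.754, 1.148], [0.0, 0.0, 0.0, 1.0]]
side [[585.6, 0.0, 321.1], [0.0, 585.6, 248.4], [0.0, 0.0, 1.0]] [[0.935, -0.184, 0.302, 0.221], [-0.354, -0.505, 0.787, -0.886], [0.008, -0.843, -0.538, 0.858], [0.0, 0.0, 0.0, 1.0]]
```

View pics/scene0.png

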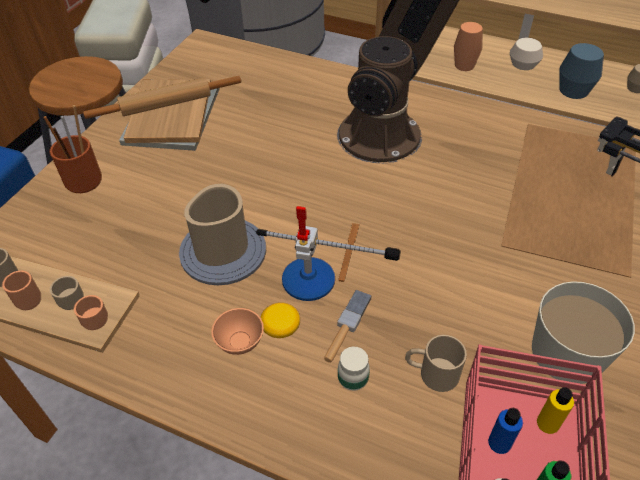

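View pics/side0.png

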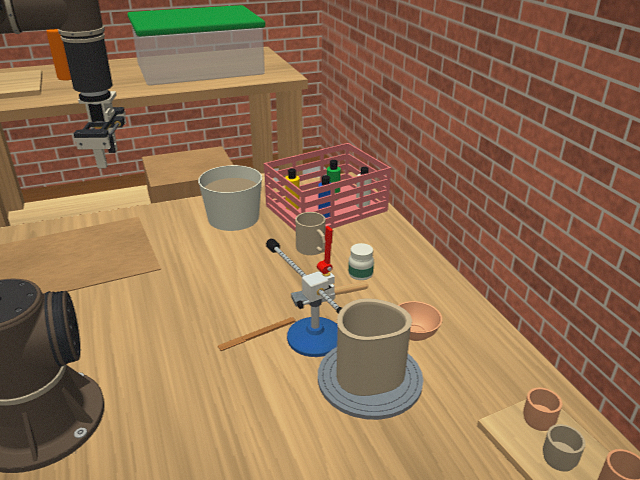

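The scene view shows the gauge foot at (308,279), knob (393,254), rod tip (261,233) close to the jar (218,225), and the red lever at (302,208)–(303,240). The side view shows the knob at (273,245) and the lever at (328,228)–(325,268).

```bash
cat > h.py <<'E'
import numpy as np,cv2
def load(n):
    z=np.load(n);return z["im"],z["d"],z["K"],z["T"]
def cloud(d,K,T):
    v,u=np.mgrid[:480,:640];P=np.stack([(u-K[0,2])*d/K[0,0],(v-K[1,2])*d/K[1,1],d],-1)
    W=P@T[:3,:3].T+T[:3,3];W[d<=0]=np.nan;return W
def proj(p,K,T):
    q=T[:3,:3].T@(np.array(p)-T[:3,3]);return (K@q/q[2])[:2]
E
python3 - <<'E'
from h import *
np.set_printoptions(precision=4,suppress=True)
for n in("scene","side"):
    im,d,K,T=load(n+"0.npz");W=cloud(d,K,T);R,G,B=[im[...,i].astype(int) for i in range(3)]
    z=W[...,2]
    red=(R>130)&(G<50)&(B<50)&(z>.1)&(z<.35)&(W[...,0]<.9)
    blue=(B>90)&(R<60)&(z<.06)&(z>0.003)
    roi=np.zeros_like(red)
    (u0,u1,v0,v1)=(215,360,200,310)if n=="side" else (250,360,240,310)
    roi[v0:v1,u0:u1]=1
    p=W[blue&roi];p=p[abs(p[:,2]-np.median(p[:,2]))<.005];print(n,"foot",p.min(0),p.max(0),len(p),cv2.minEnclosingCircle(p[:,:2].astype(np.float32)))
    roi[:]=0;(u0,u1,v0,v1)=(310,345,215,280)if n=="side" else (285,325,195,260);roi[v0:v1,u0:u1]=1
    p=W[red&roi];print("red",len(p),p.min(0),p.max(0));t=p[p[:,2]>np.nanmax(p[:,2])-.015];print(" top",t.mean(0));b=p[p[:,2]<.2];print(" bot",b.mean(0))
    blk=(R<45)&(G<45)&(B<45)&(z>.12)&(z<.16)
    for nm,bx in (dict(knob=(262,285,235,255)) if n=="side" else dict(knob=(380,405,242,265),tip=(252,270,225,240))).items():
        m=np.zeros_like(red);m[bx[2]:bx[3],bx[0]:bx[1]]=1;p=W[blk&m];print(nm,len(p),p.mean(0),p.min(0),p.max(0), "px",np.argwhere(blk&m).mean(0)[::-1])
    # jar slice at z 0.13-.15
    m=(abs(z-.14)<.006)&(W[...,0]>0.2)&(W[...,0]<.9);bx=(330,415,290,400)if n=="side" else (180,250,180,280)
    q=np.zeros_like(red);q[bx[2]:bx[3],bx[0]:bx[1]]=1;p=W[m&q];print("jar",len(p),p.min(0),p.max(0))
    np.save(n+"jar.npy",p)
E
```

```text
scene foot [ 0.5064 -0.0182  0.0132] [0.6237 0.0997 0.0232] 1053 ((0.5647338032722473, 0.03974717855453491), 0.06012807413935661)
red 72 [0.5737 0.0322 0.1806] [0.5987 0.0524 0.2734]
 top [0.5951 0.0432 0.2706]
 bot [0.5906 0.0435 0.1878]
knob 146 [0.532  0.2206 0.1469] [0.5188 0.2055 0.1347] [0.5417 0.2358 0.1575] px [391.7397 253.6507]
tip 47 [ 0.5847 -0.0621  0.1422] [ 0.5789 -0.0751  0.1344] [ 0.5897 -0.0526  0.1495] px [260.8723 232.4255]
jar 366 [ 0.5375 -0.2114  0.134 ] [ 0.6634 -0.104   0.146 ]
side foot [0.7571 0.51   0.0385] [0.7805 0.5322 0.0479] 19 ((0.7679907083511353, 0.5231856107711792), 0.014008497819304466)
red 271 [0.5697 0.0242 0.1709] [0.5952 0.0503 0.2724]
 top [0.5907 0.0381 0.2656]
 bot [0.5796 0.0359 0.1867]
knob 95 [0.5211 0.2111 0.1459] [0.5116 0.1981 0.1307] [0.5344 0.2287 0.1556] px [271.7053 244.4   ]
jar 656 [ 0.5311 -0.2212  0.134 ] [ 0.6551 -0.0148  0.146 ]
```

Run:
```python
from h import *
from scipy.optimize import least_squares
np.set_printoptions(precision=4,suppress=True)
S=load("scene0.npz");D=load("side0.npz")
def G(p):
    x,y,a=p[:3];g=np.array([np.cos(a),np.sin(a),0]);h=np.array([-g[1],g[0],0]);o=np.array([x,y,0]);return o,g,h
def pts(p):
    o,g,h=G(p);z=np.array([0,0,1]);k=o+p[3]*h+.14*z;hi=o+.027*g+.182*z;f=p[4]
    e=hi+.088*(-np.sin(f-.26)*g+np.cos(f-.26)*z);return k,k-.301*h,hi,e
def res(p):
    k,t,hi,e=pts(p);R=[]
    for (c,P,w) in [(S,k,(392,253.7)),(S,k-.293*pts_h(p),(261,232.4)),(D,k,(272,244.6)),(S,e,(301,207.5)),(D,e,(329,226.5))]:
        R+=list(proj(P,c[2],c[3])-w)
    return np.r_[R,(p[0]-.5647)/.001,(p[1]-.0397)/.001]
def pts_h(p):return G(p)[2]
s=least_squares(res,[.565,.04,.21,.18,.2]);p=s.x;print(p,"yaw",np.degrees(p[2]),"\nres",s.fun)
for n,P in zip("knob tip hinge end".split(),pts(p)):print(n,P,proj(P,S[2],S[3]),proj(P,D[2],D[3]))
o,g,h=G(p)
for n in("scene","side"):
    q=np.load(n+"jar.npy")-o;x=q@g;y=q@h;m=abs(x)<.012;print(n,"jar near-wall gauge y",np.sort(y[m])[::-1][:400:25])
np.save("g.npy",p)
```

```text
[0.5641 0.0391 0.2057 0.1868 0.2193] yaw 11.787611174105027 
res [ 1.0593  0.2839 -1.4094  0.6608  0.4628 -0.7866  0.6898  0.5865 -0.3191
  0.0107 -0.5811 -0.601 ]
knob [0.526 0.222 0.14 ] [393.0593 253.9839] [272.4628 243.8134]
tip [ 0.5874 -0.0727  0.14  ] [256.0608 232.5074] [346.6407 313.7979]
hinge [0.5905 0.0446 0.182 ] [303.5057 236.6029] [326.5971 263.7853]
end [0.5941 0.0453 0.2699] [301.6898 208.0865] [328.6809 226.5107]
scene jar near-wall gauge y [-0.1447 -0.1516]
side jar near-wall gauge y [-0.0551 -0.0766 -0.0865 -0.0991 -0.1592 -0.1618 -0.2611 -0.2632 -0.2651]
```

```bash
cat > e.py <<'E'
import sys;from h import *;from plant import r
# tool position in gauge axes, yaw error
p=np.load("g.npy");a=p[2];s=r.get_state()
d=np.array(s["tcp_pos"])-[p[0],p[1],0];g=np.array([np.cos(a),np.sin(a)]);h=np.array([-g[1],g[0]])
f=np.array(s["contact_force"])
print("t %.2f gauge x %.1f y %.1f z %.1f mm yawerr(tool rows) %.2f | F gx %.2f gy %.2f gz %.2f w %.3f"%(s["time_s"],1e3*d[:2]@g,1e3*d[:2]@h,1e3*d[2],(s["eef_rot"][2]-np.degrees(a))/4,f[:2]@g,f[:2]@h,f[2],s["gripper_width"]),np.round(s["eef_rot"],2))
E
python3 -m inch '[{"yaw":-1},{"yaw":-1},{"yaw":-1},{"yaw":-1},{"yaw":-1}]' -1; python3 -m inch '[{"yaw":-1},{"yaw":-1},{"yaw":-0.8},{}]';python3 e.py
```

```text
t 0.10 gauge x -227.6 y 663.9 z 236.7 mm yawerr(tool rows) -7.39 | F gx -0.04 gy -0.47 gz -0.48 w 0.088 [ 1.7991e+02 -1.0000e-02 -1.7760e+01]validation failed for argument at $[0]...
validation failed for argument at $[0]...
```

```bash
python3 -m inch '[{"x":0,"y":0,"z":0,"yaw":-1},{"x":0,"y":0,"z":0,"yaw":-1},{"x":0,"y":0,"z":0,"yaw":-1},{"x":0,"y":0,"z":0,"yaw":-1},{"x":0,"y":0,"z":0,"yaw":-1}]' -1;python3 e.py
```

```text
time_s: 0.52
tcp_pos: [0.2053, 0.6411, 0.2338]
eef_rot: [179.6, 0.1, 2.9]
contact_force: [0.6, 0.7, -0.3]
gripper_width: 0.0597
t 0.52 gauge x -228.3 y 662.6 z 233.8 mm yawerr(tool rows) -2.21 | F gx 0.74 gy 0.51 gz -0.29 w 0.060 [1.7963e+02 1.0000e-01 2.9400e+00]
```

```bash
python3 -m inch '[{"x":0,"y":0,"z":-0.03,"yaw":-1},{"x":0,"y":0,"z":-0.03,"yaw":-1},{"x":0.5,"y":0.9,"z":-0.03,"yaw":-0.2},{"x":0.5,"y":0.9,"z":-0.03,"yaw":0},{"x":0.5,"y":0.9,"z":-0.03,"yaw":0}]'; python3 -m inch '[{"x":0.5,"y":0.9,"z":-0.03,"yaw":0},{"x":0.5,"y":0.9,"z":-0.03,"yaw":0},{"x":0.5,"y":0.9,"z":-0.03,"yaw":0},{"x":0.5,"y":0.9,"z":-0.03,"yaw":0},{"x":0.5,"y":0.9,"z":-0.03,"yaw":0}]' >/dev/null;python3 e.py
```

```text
time_s: 0.93
tcp_pos: [0.2539, 0.5832, 0.2335]
eef_rot: [179.3, 0.3, 12.8]
contact_force: [0.5, 0.2, 0.1]
gripper_width: 0.0264
t 1.35 gauge x -127.0 y 478.4 z 235.9 mm yawerr(tool rows) 0.27 | F gx -0.52 gy 0.56 gz 0.33 w 0.001 [179.11   0.48  12.88]
```

```bash
python3 -m inch '[{"x":0.5,"y":0.9,"z":-0.03,"yaw":0.3},{"x":0.5,"y":0.9,"z":-0.03,"yaw":0},{"x":0.5,"y":0.9,"z":-0.03,"yaw":0},{"x":0.5,"y":0.9,"z":-0.03,"yaw":0},{"x":0.5,"y":0.9,"z":-0.03,"yaw":0}]' >/dev/null; python3 -m inch '[{"x":0.5,"y":0.9,"z":-0.03,"yaw":0},{"x":0.5,"y":0.9,"z":-0.03,"yaw":0},{"x":0.5,"y":0.8,"z":-0.03,"yaw":0},{"x":0.5,"y":0.6,"z":-0.03,"yaw":0},{"x":0.2,"y":0.2,"z":-0.03,"yaw":0}]' >/dev/null;python3 e.py
```

```text
t 2.18 gauge x -6.6 y 266.0 z 243.1 mm yawerr(tool rows) -0.07 | F gx 0.50 gy -0.20 gz 0.31 w 0.000 [178.88   0.77  11.5 ]
```

```bash
python3 -m inch '[{"x":0.2,"y":0,"z":0.9,"yaw":0},{"x":0.1,"y":0,"z":0.95,"yaw":0},{"x":0,"y":0,"z":0.95,"yaw":0},{"x":0,"y":0,"z":0.9,"yaw":0},{"x":0,"y":0,"z":0,"yaw":0}]' >/dev/null;python3 e.py;python3 - <<'E'
from plant import r
import cv2,numpy as np
a=r.capture("scene")[0][150:350,220:460];b=r.capture("side")[0][150:350,200:440]
cv2.imwrite("pics/a1.png",cv2.resize(np.vstack([a,b])[...,::-1],None,fx=1.45,fy=1.45))
E
```

```text
t 2.60 gauge x 1.8 y 262.6 z 148.2 mm yawerr(tool rows) -0.14 | F gx -0.87 gy -0.64 gz -0.27 w 0.000 [179.     0.63  11.22]
```

View pics/a1.png

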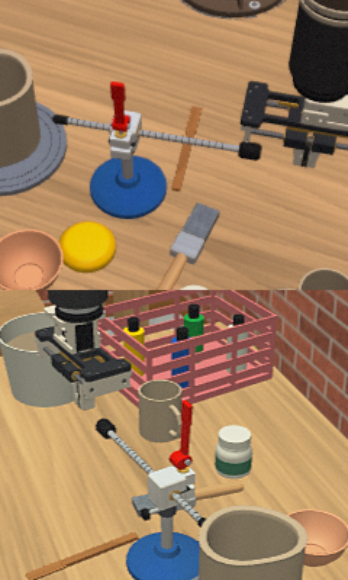

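Crop shows closed fingertips lined up behind the knob (scene crop (300,150) vs knob (250,150)), with all else clear.

```bash
python3 -m inch '[{"x":-0.03,"y":0.4,"z":0.2,"yaw":0},{"x":-0.03,"y":0.3,"z":0.1,"yaw":0},{"x":0,"y":0,"z":-0.03,"yaw":0}]' - 3>/dev/null;python3 e.py
python3 -m inch '[{"x":0,"y":0.12,"z":-0.03,"yaw":0},{"x":0,"y":0.12,"z":-0.03,"yaw":0}]'>/dev/null;python3 e.py
python3 -m inch '[{"x":0,"y":0.12,"z":-0.03,"yaw":0},{"x":0,"y":0.12,"z":-0.03,"yaw":0}]'>/dev/null;python3 e.py
python3 -m inch '[{"x":0,"y":0.12,"z":-0.03,"yaw":0},{"x":0,"y":0.12,"z":-0.03,"yaw":0}]'>/dev/null;python3 e.py
python3 -m inch '[{"x":0,"y":0.12,"z":-0.03,"yaw":0},{"x":0,"y":0.12,"z":-0.03,"yaw":0}]'>/dev/null;python3 e.py
```

```text
time_s: 2.95
tcp_pos: [0.5175, 0.2815, 0.1496]
eef_rot: [179.2, 0.1, 11.4]
contact_force: [-0.8, -0.3, 0.7]
gripper_width: 0.0002
t 2.95 gauge x 3.9 y 246.8 z 149.6 mm yawerr(tool rows) -0.09 | F gx -0.88 gy -0.16 gz 0.74 w 0.000 [1.7923e+02 8.0000e-02 1.1440e+01]
t 3.12 gauge x 4.7 y 240.7 z 153.3 mm yawerr(tool rows) -0.09 | F gx -0.00 gy -0.53 gz -0.62 w 0.001 [ 1.7932e+02 -8.0000e-02  1.1440e+01]
t 3.28 gauge x 5.2 y 234.3 z 156.5 mm yawerr(tool rows) -0.09 | F gx 0.34 gy -0.64 gz -0.10 w 0.000 [179.39  -0.19  11.43]
t 3.45 gauge x 5.3 y 227.8 z 158.9 mm yawerr(tool rows) -0.09 | F gx 0.65 gy -0.62 gz -0.19 w 0.000 [179.42  -0.24  11.44]
t 3.62 gauge x 5.4 y 221.2 z 160.7 mm yawerr(tool rows) -0.09 | F gx -0.43 gy 0.41 gz 0.02 w 0.000 [179.43  -0.25  11.43]
```

```bash
python3 -m inch '[{"x":-0.05,"y":-0.3,"z":0,"yaw":0},{"x":-0.05,"y":0,"z":0.4,"yaw":0},{"x":-0.05,"y":0,"z":0.35,"yaw":0},{"x":-0.03,"y":0,"z":0,"yaw":0},{"x":0,"y":0,"z":0,"yaw":0}]' >/dev/null;python3 e.py
python3 -m inch '[{"x":-0.03,"y":0.12,"z":0,"yaw":0},{"x":-0.03,"y":0.12,"z":0,"yaw":0}]'>/dev/null;python3 e.py
python3 -m inch '[{"x":-0.03,"y":0.12,"z":0,"yaw":0},{"x":0,"y":0.12,"z":0,"yaw":0}]'>/dev/null;python3 e.py
```

```text
t 4.03 gauge x 0.2 y 228.4 z 139.5 mm yawerr(tool rows) -0.10 | F gx 0.49 gy 0.04 gz 0.14 w 0.001 [179.42  -0.22  11.4 ]
t 4.20 gauge x -1.8 y 222.4 z 138.6 mm yawerr(tool rows) -0.08 | F gx 0.04 gy 0.05 gz 0.02 w 0.000 [ 1.7936e+02 -1.4000e-01  1.1460e+01]
t 4.37 gauge x -2.7 y 215.8 z 138.8 mm yawerr(tool rows) -0.08 | F gx 0.29 gy -0.12 gz -0.80 w 0.000 [ 1.7936e+02 -1.4000e-01  1.1470e+01]
```

```bash
for i in 1; do :; done
python3 -m inch '[{"x":0,"y":0.1,"z":0,"yaw":0},{"x":0,"y":0.1,"z":0,"yaw":0}]'>/dev/null;python3 e.py
python3 -m inch '[{"x":0,"y":0.1,"z":0,"yaw":0},{"x":0,"y":0.1,"z":0,"yaw":0}]'>/dev/null;python3 e.py
python3 -m inch '[{"x":0,"y":0.1,"z":0,"yaw":0},{"x":0,"y":0.1,"z":0,"yaw":0}]'>/dev/null;python3 e.py
python3 -m inch '[{"x":0,"y":0.1,"z":0,"yaw":0},{"x":0,"y":0.1,"z":0,"yaw":0}]'>/dev/null;python3 e.py
```

```text
t 4.53 gauge x -2.6 y 210.6 z 139.0 mm yawerr(tool rows) -0.09 | F gx -0.93 gy 2.18 gz -1.15 w 0.001 [ 1.7943e+02 -1.7000e-01  1.1450e+01]
t 4.70 gauge x -2.7 y 205.4 z 139.2 mm yawerr(tool rows) -0.09 | F gx -0.25 gy 2.27 gz -0.81 w 0.000 [179.49  -0.19  11.43]
t 4.87 gauge x -2.7 y 200.0 z 139.2 mm yawerr(tool rows) -0.09 | F gx 0.22 gy 1.99 gz -1.56 w 0.001 [179.51  -0.19  11.42]
t 5.03 gauge x -2.8 y 194.6 z 139.2 mm yawerr(tool rows) -0.09 | F gx -0.45 gy 2.72 gz -1.19 w 0.000 [179.52  -0.19  11.42]
```

```bash
python3 -m inch '[{"x":0,"y":0.08,"z":0,"yaw":0},{"x":0,"y":0.08,"z":0,"yaw":0}]'>/dev/null;python3 e.py
python3 - <<'E'
from plant import r
import cv2,numpy as np
a=r.capture("scene")[0][190:290,190:310]
cv2.imwrite("pics/a2.png",cv2.resize(a[...,::-1],None,fx=5,fy=5,interpolation=cv2.INTER_CUBIC))
E
python3 e.py
```

```text
t 5.20 gauge x -2.8 y 190.0 z 139.2 mm yawerr(tool rows) -0.09 | F gx -0.98 gy 2.34 gz -0.86 w -0.000 [179.52  -0.18  11.42]
t 5.25 gauge x -2.9 y 189.7 z 139.2 mm yawerr(tool rows) -0.10 | F gx -1.00 gy 1.58 gz -0.40 w 0.001 [179.51  -0.18  11.41]
```

View pics/a2.png

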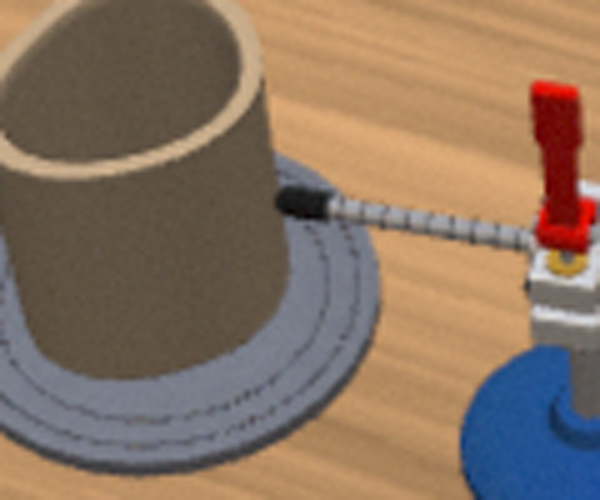

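The tip (crop (277,200)) is now very near the jar's wall silhouette (~(275,200)); I'll go in sub-millimetre steps.

```bash
python3 -m inch '[{"x":0,"y":0.03,"z":0,"yaw":0}]'>/dev/null;python3 e.py
python3 -m inch '[{"x":0,"y":0.03,"z":0,"yaw":0}]'>/dev/null;python3 e.py
python3 -m inch '[{"x":0,"y":0.03,"z":0,"yaw":0}]'>/dev/null;python3 e.py
python3 -m inch '[{"x":0,"y":0,"z":0,"yaw":0}]'>/dev/null;python3 e.py
```

```text
t 5.33 gauge x -2.8 y 188.8 z 139.3 mm yawerr(tool rows) -0.10 | F gx -0.01 gy 1.93 gz -1.26 w 0.001 [179.51  -0.19  11.4 ]
t 5.42 gauge x -2.9 y 187.9 z 139.3 mm yawerr(tool rows) -0.10 | F gx -0.61 gy 2.99 gz -1.12 w 0.001 [179.51  -0.18  11.4 ]
t 5.50 gauge x -2.9 y 187.1 z 139.3 mm yawerr(tool rows) -0.10 | F gx -2.31 gy 2.50 gz -2.11 w 0.001 [179.51  -0.18  11.4 ]
t 5.58 gauge x -2.9 y 187.0 z 139.3 mm yawerr(tool rows) -0.10 | F gx -0.01 gy 1.45 gz -1.04 w 0.001 [179.5   -0.18  11.4 ]
```

```bash
python3 -m inch '[{"x":0,"y":0.03,"z":0,"yaw":0}]'>/dev/null;python3 e.py
python3 -m inch '[{"x":0,"y":0.03,"z":0,"yaw":0}]'>/dev/null;python3 e.py
python3 -m inch '[{"x":0,"y":0,"z":0,"yaw":0}]'>/dev/null;python3 e.py
```

```text
t 5.67 gauge x -2.8 y 186.3 z 139.4 mm yawerr(tool rows) -0.10 | F gx -0.81 gy 2.25 gz -1.23 w 0.000 [179.5   -0.19  11.4 ]
t 5.75 gauge x -2.9 y 185.6 z 139.3 mm yawerr(tool rows) -0.09 | F gx -0.33 gy 2.38 gz -0.65 w 0.000 [179.5   -0.18  11.41]
t 5.83 gauge x -2.9 y 185.5 z 139.3 mm yawerr(tool rows) -0.09 | F gx 0.28 gy 1.41 gz -1.12 w 0.001 [179.5   -0.18  11.41]
```

```bash
echo 'sys.exit(f[:2]@h>3.3)'>>e.py
m(){ :; }
python3 -m inch '[{"x":0,"y":0.03,"z":0,"yaw":0}]'>/dev/null;python3 e.py &&
python3 -m inch '[{"x":0,"y":0.03,"z":0,"yaw":0}]'>/dev/null&&python3 e.py&&
python3 -m inch '[{"x":0,"y":0.03,"z":0,"yaw":0}]'>/dev/null&&python3 e.py&&
python3 -m inch '[{"x":0,"y":0.03,"z":0,"yaw":0}]'>/dev/null&&python3 e.py&&
python3 -m inch '[{"x":0,"y":0.03,"z":0,"yaw":0}]'>/dev/null&&python3 e.py&&
python3 -m inch '[{"x":0,"y":0.03,"z":0,"yaw":0}]'>/dev/null&&python3 e.py&&
python3 -m inch '[{"x":0,"y":0.03,"z":0,"yaw":0}]'>/dev/null&&python3 e.py&&
python3 -m inch '[{"x":0,"y":0.03,"z":0,"yaw":0}]'>/dev/null&&python3 e.py&&
python3 -m inch '[{"x":0,"y":0.03,"z":0,"yaw":0}]'>/dev/null&&python3 e.py
```

```text
t 5.92 gauge x -2.9 y 184.8 z 139.3 mm yawerr(tool rows) -0.09 | F gx -0.26 gy 1.96 gz -0.77 w 0.000 [179.5   -0.18  11.42]False
```

```bash
sed -i 's/^sys.exit.*/sys.exit(int(f[:2]@h>3.3))/' e.py
python3 -m inch '[{"x":0,"y":0.03,"z":0,"yaw":0}]'>/dev/null;python3 e.py &&
python3 -m inch '[{"x":0,"y":0.03,"z":0,"yaw":0}]'>/dev/null&&python3 e.py&&
python3 -m inch '[{"x":0,"y":0.03,"z":0,"yaw":0}]'>/dev/null&&python3 e.py&&
python3 -m inch '[{"x":0,"y":0.03,"z":0,"yaw":0}]'>/dev/null&&python3 e.py&&
python3 -m inch '[{"x":0,"y":0.03,"z":0,"yaw":0}]'>/dev/null&&python3 e.py&&
python3 -m inch '[{"x":0,"y":0.03,"z":0,"yaw":0}]'>/dev/null&&python3 e.py&&
python3 -m inch '[{"x":0,"y":0.03,"z":0,"yaw":0}]'>/dev/null&&python3 e.py&&
python3 -m inch '[{"x":0,"y":0.03,"z":0,"yaw":0}]'>/dev/null&&python3 e.py&&
python3 -m inch '[{"x":0,"y":0.03,"z":0,"yaw":0}]'>/dev/null&&python3 e.py
```

```text
t 6.00 gauge x -2.9 y 184.0 z 139.4 mm yawerr(tool rows) -0.09 | F gx -0.62 gy 2.57 gz -1.69 w 0.001 [179.5   -0.18  11.42]
t 6.08 gauge x -2.9 y 183.4 z 139.4 mm yawerr(tool rows) -0.09 | F gx -1.39 gy 4.15 gz -1.63 w 0.000 [179.52  -0.19  11.42]
```

```bash
python3 -m inch '[{"x":0,"y":0,"z":0,"yaw":0}]'>/dev/null;python3 e.py
python3 -m inch '[{"x":0,"y":0,"z":0,"yaw":0}]'>/dev/null;python3 e.py
python3 -m inch '[{"x":0,"y":0,"z":0,"yaw":0}]'>/dev/null;python3 e.py
```

```text
t 6.17 gauge x -2.9 y 183.4 z 139.3 mm yawerr(tool rows) -0.09 | F gx -0.72 gy 1.50 gz -0.69 w 0.000 [179.52  -0.19  11.42]
t 6.25 gauge x -2.9 y 183.4 z 139.4 mm yawerr(tool rows) -0.09 | F gx -0.14 gy 2.62 gz -1.64 w 0.000 [179.53  -0.19  11.42]
t 6.33 gauge x -2.9 y 183.4 z 139.4 mm yawerr(tool rows) -0.09 | F gx -0.78 gy 1.82 gz -0.12 w 0.000 [179.53  -0.19  11.42]
```

```bash
python3 -m inch '[{"x":0,"y":0.02,"z":0,"yaw":0}]'>/dev/null;python3 e.py
python3 -m inch '[{"x":0,"y":0,"z":0,"yaw":0}]'>/dev/null;python3 e.py&&
python3 -m inch '[{"x":0,"y":0.02,"z":0,"yaw":0}]'>/dev/null&&python3 e.py
python3 -m inch '[{"x":0,"y":0,"z":0,"yaw":0}]'>/dev/null;python3 e.py
python3 -m inch '[{"x":0,"y":0,"z":0,"yaw":0}]'>/dev/null;python3 e.py
```

```text
t 6.42 gauge x -2.9 y 183.1 z 139.3 mm yawerr(tool rows) -0.09 | F gx -0.15 gy 3.77 gz -1.07 w 0.000 [179.54  -0.19  11.42]
t 6.50 gauge x -2.9 y 183.2 z 139.4 mm yawerr(tool rows) -0.09 | F gx -0.17 gy 1.22 gz -0.84 w 0.000 [179.55  -0.2   11.42]
t 6.58 gauge x -2.8 y 182.9 z 139.4 mm yawerr(tool rows) -0.09 | F gx -1.29 gy 3.99 gz -0.85 w 0.000 [179.57  -0.2   11.42]
t 6.67 gauge x -2.9 y 183.0 z 139.4 mm yawerr(tool rows) -0.09 | F gx -1.15 gy 2.55 gz -1.54 w 0.001 [179.58  -0.2   11.43]
t 6.75 gauge x -2.9 y 182.9 z 139.4 mm yawerr(tool rows) -0.09 | F gx -0.11 gy 2.23 gz -1.88 w 0.000 [179.58  -0.2   11.43]
```

```bash
python3 -m inch '[{"x":0,"y":0.02,"z":0,"yaw":0}]'>/dev/null;python3 e.py
python3 - <<'E'
from plant import r
import cv2,numpy as np
a=r.capture("scene")[0][190:290,190:310]
cv2.imwrite("pics/a3.png",cv2.resize(a[...,::-1],None,fx=5,fy=5,interpolation=cv2.INTER_CUBIC))
E
python3 e.py
```

```text
t 6.83 gauge x -2.9 y 182.7 z 139.4 mm yawerr(tool rows) -0.09 | F gx -1.56 gy 4.98 gz -1.53 w 0.000 [179.6   -0.21  11.43]
t 6.88 gauge x -2.9 y 182.7 z 139.4 mm yawerr(tool rows) -0.09 | F gx -2.32 gy 4.36 gz -0.88 w 0.001 [179.6   -0.21  11.43]
```

View pics/a3.png

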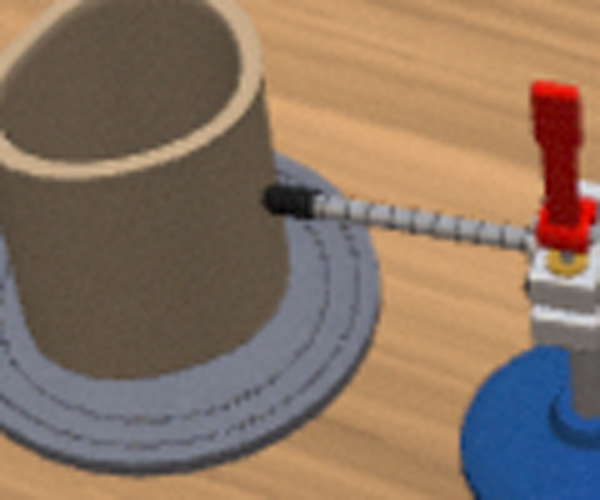

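Contact is confirmed: the tip (crop (265,198)) rests against the jar wall, the jar is unmoved, and the push force rose from ~2.3 to ~5 N. Now backing off.

```bash
python3 -m inch '[{"x":0,"y":-0.6,"z":0,"yaw":0},{"x":0,"y":-0.7,"z":0,"yaw":0},{"x":0.4,"y":-0.3,"z":-0.8,"yaw":0},{"x":0.5,"y":0,"z":-0.9,"yaw":0},{"x":0.6,"y":0,"z":-0.9,"yaw":0}]'>/dev/null;python3 e.py
python3 -m inch '[{"x":0.8,"y":0,"z":-0.9,"yaw":0},{"x":0.8,"y":0,"z":-0.9,"yaw":0},{"x":0.6,"y":0.3,"z":-0.9,"yaw":0},{"x":0,"y":0.9,"z":-0.5,"yaw":0},{"x":0,"y":0.9,"z":0,"yaw":0}]'>/dev/null;python3 e.py
```

```text
t 7.30 gauge x 31.2 y 222.9 z 201.8 mm yawerr(tool rows) -0.11 | F gx 0.40 gy -0.47 gz -0.14 w -0.000 [179.1    0.33  11.36]
t 7.72 gauge x 92.9 y 174.9 z 291.6 mm yawerr(tool rows) -0.03 | F gx 0.43 gy 0.27 gz -0.58 w 0.000 [ 1.7884e+02 -5.0000e-02  1.1650e+01]
```

```bash
python3 -m inch '[{"x":0,"y":0.95,"z":0,"yaw":0},{"x":0,"y":0.95,"z":0,"yaw":0},{"x":0,"y":0.95,"z":0,"yaw":0},{"x":0,"y":0.95,"z":0,"yaw":0},{"x":0,"y":0.95,"z":0,"yaw":0}]'>/dev/null;python3 e.py
python3 -m inch '[{"x":0,"y":0.9,"z":0,"yaw":0},{"x":0,"y":0.6,"z":0.3,"yaw":0},{"x":0,"y":0.2,"z":0.5,"yaw":0},{"x":0,"y":0,"z":0.3,"yaw":0},{"x":0,"y":0,"z":0,"yaw":0}]'>/dev/null;python3 e.py
python3 - <<'E'
from plant import r
import cv2,numpy as np
a=r.capture("scene")[0][120:320,200:420];b=r.capture("side")[0][150:350,220:440]
cv2.imwrite("pics/a4.png",cv2.resize(np.hstack([a,b])[...,::-1],None,fx=1.8,fy=1.8))
E
```

```text
t 8.13 gauge x 94.3 y 52.8 z 296.8 mm yawerr(tool rows) -0.02 | F gx 0.76 gy 0.11 gz 0.45 w 0.001 [178.56  -0.2   11.73]
t 8.55 gauge x 94.4 y 3.0 z 269.5 mm yawerr(tool rows) -0.09 | F gx -0.44 gy 0.22 gz -1.71 w 0.001 [178.32  -0.21  11.42]
```

View pics/a4.png

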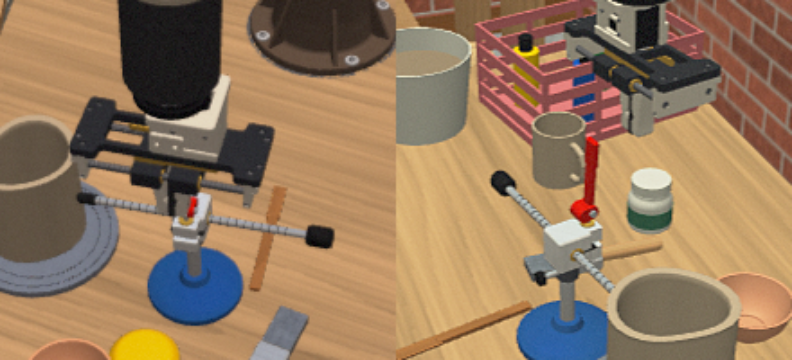

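The fingers hang on the lever's +x side (scene crop (180,185), lever (190,210)), clear of it. Now I push it over along an arc.

```bash
python3 -m inch '[{"x":-0.8,"y":0.1,"z":0.1,"yaw":0},{"x":-0.6,"y":0,"z":0.1,"yaw":0},{"x":-0.3,"y":0,"z":0,"yaw":0},{"x":0,"y":0,"z":0,"yaw":0}]'>/dev/null;python3 e.py
python3 -m inch '[{"x":-0.2,"y":0,"z":0,"yaw":0},{"x":-0.2,"y":0,"z":0,"yaw":0}]'>/dev/null;python3 e.py
```

```text
t 8.98 gauge x 52.9 y 4.1 z 266.6 mm yawerr(tool rows) -0.02 | F gx 0.69 gy -0.38 gz 0.42 w 0.001 [178.26  -0.37  11.7 ]
t 9.15 gauge x 43.9 y 5.2 z 267.7 mm yawerr(tool rows) 0.00 | F gx 0.59 gy -0.88 gz 0.62 w 0.001 [178.25  -0.49  11.8 ]
```

```bash
python3 -m inch '[{"x":-0.25,"y":0.04,"z":0.2,"yaw":0},{"x":-0.25,"y":0.04,"z":0.15,"yaw":0},{"x":-0.25,"y":0.04,"z":0.1,"yaw":0}]'>/dev/null;python3 e.py
python3 -m inch '[{"x":-0.3,"y":0.04,"z":0.1,"yaw":0},{"x":-0.3,"y":0.04,"z":0.1,"yaw":0}]'>/dev/null;python3 e.py
```

```text
t 9.40 gauge x 27.4 y 2.6 z 257.8 mm yawerr(tool rows) 0.03 | F gx 3.90 gy 1.45 gz 4.45 w 0.000 [178.26  -0.89  11.89]
t 9.57 gauge x 15.6 y 1.2 z 254.5 mm yawerr(tool rows) 0.05 | F gx 6.88 gy 5.58 gz 6.63 w 0.001 [178.33  -1.46  11.97]
```

```bash
python3 -m inch '[{"x":-0.32,"y":0,"z":0.15,"yaw":0},{"x":-0.32,"y":0,"z":0.2,"yaw":0}]'>/dev/null;python3 e.py
python3 -m inch '[{"x":-0.32,"y":0,"z":0.25,"yaw":0},{"x":-0.28,"y":0,"z":0.3,"yaw":0}]'>/dev/null;python3 e.py
```

```text
t 9.73 gauge x 5.2 y 1.8 z 250.3 mm yawerr(tool rows) 0.08 | F gx 4.56 gy 2.28 gz 14.93 w 0.001 [178.39  -2.41  12.09]
t 9.90 gauge x -2.4 y 1.5 z 244.2 mm yawerr(tool rows) 0.12 | F gx 3.48 gy 0.68 gz 14.76 w 0.000 [178.36  -3.63  12.28]
```

```bash
python3 -m inch '[{"x":-0.45,"y":0,"z":0.28,"yaw":0},{"x":-0.42,"y":0,"z":0.32,"yaw":0}]'>/dev/null;python3 e.py
python3 -m inch '[{"x":-0.36,"y":0,"z":0.35,"yaw":0},{"x":-0.3,"y":0,"z":0.38,"yaw":0}]'>/dev/null;python3 e.py
```

```text
t 10.07 gauge x -16.6 y 1.5 z 233.4 mm yawerr(tool rows) 0.16 | F gx 6.34 gy 1.13 gz 4.85 w 0.001 [178.39  -4.73  12.42]
t 10.23 gauge x -29.4 y 1.0 z 216.6 mm yawerr(tool rows) 0.17 | F gx 1.79 gy 0.84 gz 1.72 w 0.000 [178.44  -5.34  12.48]
```

```bash
python3 -m inch '[{"x":-0.12,"y":0,"z":0.35,"yaw":0}]'>/dev/null;python3 e.py
python3 - <<'E'
from plant import r
import cv2,numpy as np
a=r.capture("scene")[0][120:320,200:420];b=r.capture("side")[0][150:350,220:440]
cv2.imwrite("pics/a5.png",cv2.resize(np.hstack([a,b])[...,::-1],None,fx=1.8,fy=1.8))
E
python3 e.py
```

```text
t 10.32 gauge x -32.7 y 0.5 z 207.4 mm yawerr(tool rows) 0.17 | F gx -1.12 gy 0.76 gz 0.17 w 0.000 [178.46  -5.38  12.47]
t 10.42 gauge x -33.7 y 0.3 z 205.8 mm yawerr(tool rows) 0.16 | F gx -0.66 gy -0.35 gz -0.50 w 0.000 [178.43  -5.13  12.44]
```

View pics/a5.png

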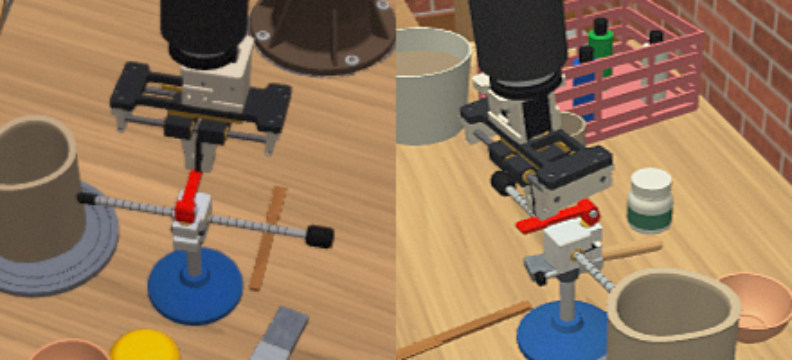

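The lever has snapped over and lies nearly level (side crop (520,225)–(590,212)), and the force dropped to zero. Retreating straight up, then verifying.

```bash
python3 -m inch '[{"x":0,"y":0,"z":-0.5,"yaw":0},{"x":0,"y":0,"z":-0.9,"yaw":0},{"x":0,"y":0,"z":-0.9,"yaw":0},{"x":0,"y":0,"z":-0.9,"yaw":0},{"x":0,"y":0,"z":-0.9,"yaw":0}]'>/dev/null
python3 -m inch '[{"x":-0.9,"y":0,"z":-0.5,"yaw":0},{"x":-0.9,"y":-0.5,"z":0,"yaw":0},{"x":-0.9,"y":-0.5,"z":0,"yaw":0},{"x":-0.5,"y":-0.5,"z":0,"yaw":0},{"x":0,"y":0,"z":0,"yaw":0}]'>/dev/null;python3 e.py
python3 - <<'E'
from h import *;from plant import r
np.set_printoptions(precision=4,suppress=True)
ims=[];g=np.load("g.npy");a=g[2];gx=np.array([np.cos(a),np.sin(a),0]);gy=np.array([-gx[1],gx[0],0])
for n in("scene","side"):
    im,d=r.capture(n);i=r.camera_info(n);K,T=i["mtx"],i["pose"];W=cloud(d,K,T);R,G,B=[im[...,k].astype(int) for k in range(3)]
    m=(R>130)&(G<50)&(B<50);bx=(285,325,190,260)if n=="scene" else(280,345,225,290);q=np.zeros_like(m);q[bx[2]:bx[3],bx[0]:bx[1]]=1
    p=W[m&q]-[g[0],g[1],0];x,z=p@gx,p[:,2];m2=z>.12;x,z=x[m2],z[m2];print(n,"red x",x.min(),x.max(),"z",z.min(),z.max(),"slope",np.polyfit(x,z,1),"zend",z[x<x.min()+.015].mean())
    im0,d0,_,_=load(n+"0.npz")
    bx=(180,250,180,280)if n=="scene" else(325,430,300,415)
    A,Bb=[cv2.cvtColor(k[bx[2]:bx[3],bx[0]:bx[1]],cv2.COLOR_RGB2GRAY).astype(np.float32) for k in(im0,im)]
    print(" jar shift px",cv2.phaseCorrelate(A,Bb,cv2.createHanningWindow(A.shape[::-1],cv2.CV_32F)))
    ims.append(im[190:290,190:310] if n=="scene" else im[220:340,270:414])
b=[cv2.resize(k,(390,325),interpolation=cv2.INTER_CUBIC) for k in ims]
cv2.imwrite("pics/a6.png",np.hstack(b)[...,::-1])
E
```

```text
t 11.25 gauge x -130.2 y 38.1 z 313.9 mm yawerr(tool rows) 0.08 | F gx 0.57 gy -0.52 gz 0.17 w 0.001 [178.16  -3.97  12.11]
scene red x -0.06473405567509342 0.038070756741925754 z 0.1736216853779874 0.19463404765539005 slope [0.0083 0.1848] zend 0.18402663603511266
 jar shift px ((-0.09379899648838119, -0.031077802723061154), 1.0371192876497906)
side red x -0.06692440744110634 0.031086943674736685 z 0.16690175644100658 0.1917735109691231 slope [-0.0031  0.1835] zend 0.18315968256817025
 jar shift px ((0.050998959661953336, 0.03661847570158727), 0.9659644803883117)
```

View pics/a6.png

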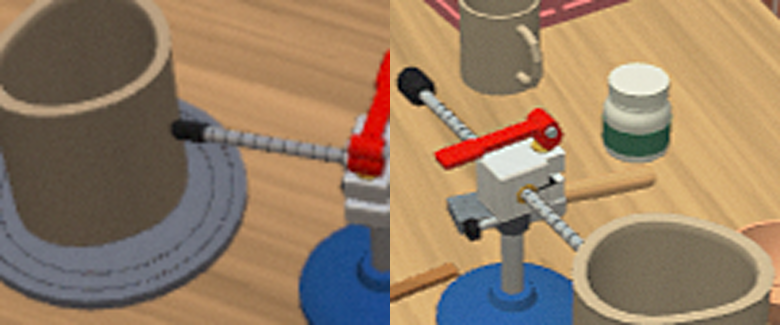

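The lever is level over the head. The tip is at crop (172,130)/3.25 = (53,40) px, the same spot as at contact ((265,198)/5 = (53,40)). The jar has not moved, so I'm handing in.

```bash
python3 -c "
from plant import r
print(r.close_job())"
```

```text
the job is handed in; nothing more can be done
None
```

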